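# Load the disc jig and swing its keeper bar home

### The arm

A 7-joint arm with a two-finger parallel gripper is mounted at the origin on the work surface. World frame = base frame: x ahead of the robot, y to its left, z up, the work surface at z = 0. Lengths are in m, angles in rad, forces in N, time in s.
With the tool pointing down it reaches from about 0.4 to 0.85 m from the base axis. Payload 10.4 kg.
Tool frame: the origin (TCP) lies at the very end of the fingers, on their centre line; the grasp point (between the pads) lies 19 mm behind it (manip.tcp_to_grasp is the z of the grasp point in the tool frame, in m); z points along the fingers, x is the direction in which the jaws open and shut, and the axes are right-handed (so a half turn about z gives the same grasp; the last joint's range is limited). The gripper opens to 85 mm and grips with 20 to 120 N. Pads are 22 mm wide; open, the fingers measure 114 mm over their backs; the gripper's body (76 mm by 85 mm) begins 54 mm behind the grasp point. The pads swing forward as they close: fully open they stand 13 mm farther back than shut.
Start: joints at [-1.186, 0.332, -0.065, 1.46, 0.022, 1.35, -0.088], TCP at [0.248, 0.574, 0.231] pointing down, gripper open.
Joint ranges: [-2.6, 2.6], [-0.5, 2.12], [-1.47, 1.34], [0.16, 2.42], [-1.27, 4.41], [0.06, 2.06], [-2.6, 2.6]. Speed limits (rad/s): [2.22, 2.22, 2.79, 2.79, 3.14, 3.14, 3.14].

### API

Orientations are given as a unit quaternion [x, y, z, w].
In Python, from workcell import manip gives the robot as it stands.
- The arm moves only by the tool servo_tool, never from a script. Its argument "moves" is a list of rows, each an object with "travel": the shift along the tool's x, y, z in mm, a list of three; "dr": the turn, a rotation vector about the tool's x, y, z in degrees, a list of three. A call has 1 to 12 rows; each row shifts and turns the commanded pose from where the row before left it, along the tool's axes as they then stand; what a row does not reach is not made up. A row lasts 1/8 s, in which the tool goes at most 62.5 mm and 10.7 degrees, less where a joint would pass 70% of its speed; a pose out of reach is approached as far as the arm can. A call is refused whole if a number of a shift passes 62.5 or a number of a turn 10.7, either way. A call with a gripper value outside its range is refused whole. "claw" is the closure, from 0 (fully open) to 1 (shut), set as the call begins (left out, the last holds). The fingers move at their own pace and stop on an object; "squeeze" is the grip in N (left out, the last holds). Time passes only in rows, so rows that do not move let the fingers close. It gives the time, the measured TCP pose, the force and the opening at its end, in the units of the state.
- manip.get_obs(): the state, without advancing time (a new reading comes with each control period).
- manip.camera(name): name is "scene" or "top"; returns the picture (420x560x3 uint8, blue, green, red); there is no depth.
- manip.calibration(name): a dict with "intrinsics" (3x3 intrinsics, pixels), "view" (4x4, takes a point from world to camera coordinates). Camera axes: x right, y down, z forward; pixel columns grow to the right and rows downward; lengths in m; the calibration is good to about 2 mm. A picture is of the moment at which its call begins. calibration takes no time and is no camera call.
- manip.hand_in(): hands the job in, once; it reports no verdict.
The state is a dict: "clock": time; "joint_pos": joint angles; "joint_velocities": joint speeds; "tau": joint torques, N m; "position": TCP position; "ee_rot": TCP orientation; "ft_force": force on the tool from outside, world axes, zero at the start; "torque": the same for the moment, N m; "grip_width": opening from 0.0 (shut) to 1.0 (fully open).
Only numpy, scipy, OpenCV 4.12 (cv2) and the standard library are available. Lean on these libraries where they do the work, as an engineer would, in place of code of your own. Each camera call takes 0.05 s, during which the arm holds its last target. There are 200 camera calls.

### The job

Lay the larger plywood disc flat and centred on the round metal plate of the jig, then the smaller disc centred on top of it. Then push the jig's swinging keeper bar (swing it out of the way first if it hinders loading) round over the stack until it is fully home in its catch, leaving the stack centred. Leave the jar, the wood offcut, the mug and the screwdriver where they are.

Things in the scene. Friction and masses are not known exactly. Their poses are not given: they have to be found in the camera images.
- jig: fixed jig on the green cutting mat (mat top at z = 2 mm): plywood base 110 mm (x) by 235 mm (y from -128 to +107), 12 mm thick; origin at the base's underside, below the plate's centre, z up. It carries the plate, the bar's pivot post (80 mm from the plate's centre along +y) and the catch (100 mm along -y). It stands turned by up to 0.45 rad either way
- plate_mid (a point): centre of the top face of the jig's round dark steel plate (80 mm across, 8 mm thick, its top 20 mm above the underside of the base); the discs go here, centred; no rim
- bar_pivot (a point): point on the vertical pivot axis of the keeper bar, at mid-height of the bar (jig frame 0, +80, 61 mm). The post under the bar is 22 mm across; a screw head stands 4 mm above the bar
- bar (a joint): keeper bar's angle about the vertical pivot, rad: 0 = home in the catch, along the jig's -y over the plate; grows counter-clockwise from above towards the jig's +x (stop at 1.6). Stays where left; 0.5 N moves it. Aluminium flat 18 mm wide, 16 high, reaching 188 mm from the pivot, underside 53 mm above the jig's underside: passes 3 mm over the flat stack. Below about 1 rad it hinders loading
- bar_push (a point): point inside the bar on its long middle line, at mid-height, 135 mm from the pivot: between the stack and the catch when closed, a good place to push the bar's side face (9 mm from this line)
- catch (a point): middle of the catch's mouth (jig frame 0, -100, 61 mm), where the bar's end rests when home. The catch is a steel bracket 24 mm long (along y) with a back stop on the jig's -x side, a lip on top (up to 76 mm above the underside of the base) and open to the jig's +x
- disc_large: loose plain plywood disc, 64 mm across, 15 mm thick, lying on the mat left or right of the jig; origin at the centre of its underside, z up
- disc_small: loose plain plywood disc, 48 mm across, 15 mm thick, lying on the mat on the other side; origin at the centre of its underside, z up
- jar: bystander, closed jar 44 mm across, 55 mm high, standing close by the large disc; origin at the centre of its underside
- offcut: bystander, wood offcut 36 x 70 x 38 mm (x, y, z) close by the small disc; origin at the centre of its underside
- mug: bystander, white mug 80 mm across, 85 mm high, handle at its +y; origin at the centre of its underside
- driver: bystander, screwdriver 170 mm long lying along its x axis; origin at its underside, near its middle
Mind the look-alikes: they are no part of the job. Leave any purple look-alike of the disc_small alone. What is shaped like the disc_large but red is not meant.

How it is judged:
On the way, in this order (a step that is already met when the one before it is completed fails the run):
1. the large disc lies centred on the plate, let go (horizontal distance between disc_large and plate_mid below 0.007 m and z of disc_large in the frame of plate_mid between -0.003 and 0.003 m and angle between disc_large's own z axis and vertical below 0.1 rad and contact force between the fingers and disc_large below 0.2 N), for 0.2 s.
2. the small disc lies centred on the large one, let go (all of step 1 and horizontal distance between disc_small and plate_mid below 0.007 m and z of disc_small in the frame of plate_mid between 0.012 and 0.018 m and angle between disc_small's own z axis and vertical below 0.1 rad and contact force between the fingers and disc_small below 0.2 N), for 0.2 s.
3. the bar is fully home in its catch (value of joint bar below 0.04 rad), for 0.2 s.
At the end, for the whole second after the job is handed in: Large disc flat on the plate and small disc flat on the large one, each within 7 mm of the plate's centre, released and at rest; the bar within 0.04 rad of fully closed (all of step 2 and value of joint bar below 0.04 rad and linear speed of each of disc_large, disc_small below 0.02 m/s); the robot touches nothing.
It fails at once if the jar is moved by more than 25 mm (distance of jar from where it was at the start of the episode above 0.025 m).
It fails at once if the wood offcut is moved by more than 25 mm (distance of offcut from where it was at the start of the episode above 0.025 m).
It fails at once if the mug is moved by more than 25 mm (distance of mug from where it was at the start of the episode above 0.025 m).
It fails at once if the screwdriver is moved by more than 25 mm (distance of driver from where it was at the start of the episode above 0.025 m).
It also fails if it takes over 72 s, if anything falls off the work surface, if the arm or the gripper's body presses on something with over 40 N, if the wrist force passes 120 N, or if a joint passes its speed limit or range.

## Working session

There is one attempt and no reset: what is moved stays moved. The work goes in short steps, Python scripts to look and compute and a tool call to move; the robot and the scene stay as the last step left them, time stands still between calls to the robot, and variables do not carry over. Pictures are saved under pics/ and viewed, on a budget of 10 in all, crops included, one or two more only if the job needs it, and the job is handed in when it is done.

Besides the shell and the picture viewer there is one more tool, called by a JSON object that holds its "fn" and its "kwargs", one argument or row to a line. servo_tool: Moves the arm, as the interface text tells. Its arguments: {"type":"object","properties":{"moves":{"type":"array","items":{"type":"object","properties":{"travel":{"type":"array","items":{"type":"number"}},"dr":{"type":"array","items":{"type":"number"}}}}},"claw":{"type":"number"},"squeeze":{"type":"number"}},"required":["moves"]}

```bash
mkdir -p pics; python3 - <<'E'
from workcell import manip
import cv2,numpy as np
for n in("scene","top"):
    cv2.imwrite(f"pics/{n}0.png",manip.camera(n)); c=manip.calibration(n); print(np.round(c["intrinsics"],1).tolist(),np.round(c["view"],3).tolist())
o=manip.get_obs();print(o["position"],o["ee_rot"],o["clock"],manip.tcp_to_grasp)
E
```

```text
[[413.0, 0.0, 285.1], [0.0, 413.0, 209.1], [0.0, 0.0, 1.0]] [[0.458, 0.889, 0.014, -0.231], [0.683, -0.342, -0.645, -0.323], [-0.568, 0.305, -0.764, 1.438], [0.0, 0.0, 0.0, 1.0]]
[[428.8, 0.0, 279.1], [0.0, 428.8, 203.0], [0.0, 0.0, 1.0]] [[0.014, -1.0, 0.015, -0.016], [-0.983, -0.017, -0.182, 0.53], [0.182, -0.013, -0.983, 0.977], [0.0, 0.0, 0.0, 1.0]]
[0.24773413 0.57343371 0.23058974] [ 8.35631954e-01  5.49289382e-01 -5.16126330e-04  3.81768106e-04] 0.1 -0.0187
```

View pics/top0.png

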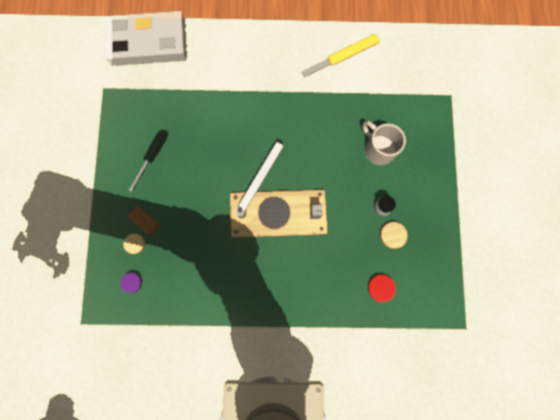

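View pics/scene0.png

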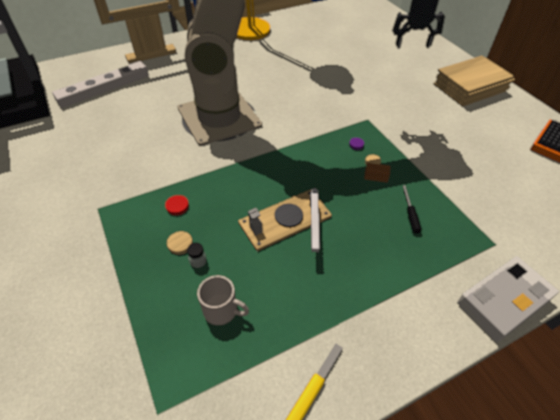

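```bash
cat > h.py <<'E'
from workcell import manip
import cv2,numpy as np
from scipy.optimize import least_squares
def proj(n,P):
    c=manip.calibration(n);V=np.array(c["view"]);q=(V[:3,:3]@np.atleast_2d(P).T).T+V[:3,3];p=q@np.array(c["intrinsics"]).T
    return p[:,:2]/p[:,2:]
def back(n,uv,z):
    return least_squares(lambda s:(proj(n,[s[0],s[1],z])-uv).ravel(),[.5,0]).x
def flood(im,seed,tol):
    b=cv2.cvtColor(im,cv2.COLOR_BGR2LAB); m=np.zeros((im.shape[0]+2,im.shape[1]+2),np.uint8)
    cv2.floodFill(b,m,seed,0,(tol[0],tol[1],tol[1]),(tol[0],tol[1],tol[1]),4|(255<<8)|cv2.FLOODFILL_FIXED_RANGE|cv2.FLOODFILL_MASK_ONLY)
    return m[1:-1,1:-1]
def hullcyl(n,x,y,z0,z1,r):
    t=np.linspace(0,2*np.pi,60);P=[[x+r*np.cos(a),y+r*np.sin(a),z] for a in t for z in(z0,z1)]
    return cv2.convexHull(proj(n,P).astype(np.float32))
def cen(c):
    m=cv2.moments(c);return np.array([m["m10"]/m["m00"],m["m01"]/m["m00"]])
def fitcyl(n,mask,z0,z1,r):
    mm=cv2.moments(mask,True);uv=np.array([mm["m10"]/mm["m00"],mm["m01"]/mm["m00"]])
    s=least_squares(lambda s:cen(hullcyl(n,s[0],s[1],z0,z1,r))-uv,back(n,uv,z1),diff_step=1e-3).x
    return s,mm["m00"],cv2.contourArea(hullcyl(n,*s,z0,z1,r)),uv
E
python3 - <<'E'
from h import *
T=cv2.imread("pics/top0.png");S=cv2.imread("pics/scene0.png");dbg={"top":T.copy(),"scene":S.copy()}
for n,nm,seed,z0,z1,r,tol in [("top","large",(394,235),.002,.017,.032,(60,22)),("scene","large",(180,242),.002,.017,.032,(60,22)),
 ("top","small",(134,244),.002,.017,.024,(60,22)),("scene","small",(373,158),.002,.017,.024,(60,22)),
 ("top","plate",(274,212),.014,.022,.04,(40,12)),("scene","plate",(289,215),.014,.022,.04,(40,12))]:
    im=T if n=="top" else S; m=flood(im,seed,tol); s,a,b,uv=fitcyl(n,m,z0,z1,r);print(nm,n,s.round(4),a,b,uv.round(1)); dbg[n][m>0]=(255,0,255)
for nm,uv,z in[("pivot",(241,212),.075),("barend",(279,145),.071),("catch",(317,211),.07),("jar",(386,203),.057),("mug",(387,138),.087),("offc",(144,220),.04)]:
    print(nm,back("top",np.array(uv),z).round(3))
for nm,uv,z in[("pivot",(314,193),.075),("barend",(315,245),.063),("catch",(254,213),.078),("jar",(196,250),.057)]:
    print("S",nm,back("scene",np.array(uv),z).round(3))
a=cv2.resize(T[120:270,100:430],None,fx=2.4,fy=2.4,interpolation=cv2.INTER_CUBIC)
b=cv2.resize(dbg["scene"][130:280,140:420],None,fx=1.6,fy=1.6);c=cv2.resize(dbg["top"][130:280,100:430],(340,155))
o=np.zeros((600,792,3),np.uint8);o[:360,:792]=a;o[360:600,:448]=b;o[360:515,450:790]=c
cv2.imwrite("pics/d1.png",o)
E
```

```text
large top [ 0.4628 -0.292 ] 533.0 574.5782704846933 [394.1 234.9]
large scene [ 0.4578 -0.2896] 414.0 471.29995162645355 [178.7 240.7]
small top [0.4218 0.3473] 201.0 350.93863728514407 [131.7 247.6]
small scene [0.4182 0.3514] 75.0 180.05669262213632 [371.7 157.1]
plate top [0.5126 0.0047] 756.0 840.1063985321671 [273.7 212.4]
plate scene [0.515  0.0049] 512.0 569.6136329802684 [288.5 214.9]
pivot [0.503 0.081]
barend [ 0.668 -0.005]
catch [ 0.509 -0.096]
jar [ 0.533 -0.262]
mug [ 0.685 -0.261]
offc [0.485 0.314]
S pivot [0.52  0.078]
S barend [0.662 0.001]
S catch [ 0.513 -0.095]
S jar [ 0.541 -0.264]
```

View pics/d1.png

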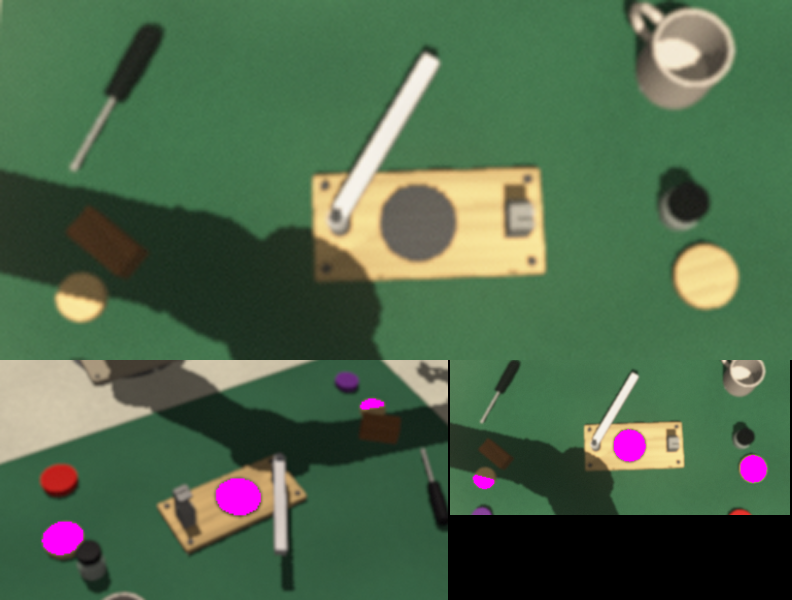

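```bash
cat >> h.py <<'E'
import sys
from math import *
def plan(wps,step=60,dmax=10):
    """wps: list of (x,y,z m, jaw angle deg or None); print rows in tool axes"""
    o=manip.get_obs();p=np.array(o["position"])*1000;q=o["ee_rot"]
    from scipy.spatial.transform import Rotation as R
    M=R.from_quat(q).as_matrix();a=degrees(atan2(M[1,0],M[0,0]));print("now",p.round(1),"jaw",round(a,1),"z",M[:,2].round(4),"f",np.round(o["ft_force"],1),"grip",round(float(o["grip_width"]),3),"t",round(o["clock"],2))
    for x,y,z,j in wps:
        t=np.array([x,y,z])*1000;da=0 if j is None else (j-a+90)%180-90
        k=max(1,ceil(np.linalg.norm(t-p)/step),ceil(abs(da)/dmax));d=(t-p)/k
        print("->",t.round(1),"rows",k)
        for i in range(k):
            th=radians(a);X=np.array([cos(th),sin(th),0]);Y=np.array([sin(th),-cos(th),0])
            r=np.round([d@X,d@Y,-d[2]],1);w=round(-da/k,1)
            print('{"travel":%s,"dr":[0,0,%s]}'%(r.tolist(),w)) if w else print('{"travel":%s}'%r.tolist())
            p=p+r[0]*X+r[1]*Y+np.array([0,0,-r[2]]);a-=w
E
python3 - <<'E'
from h import *
for uv in[((230,193.3),(325,190)),((231.7,237),(327,233.3))]:
    z=.014;A,B=[back("top",np.array(u),z) for u in uv];d=B-A;print("yaw",atan2(d[0],-d[1]),np.linalg.norm(d))
print("small",back("top",np.array((133.75,243.75)),.016))
plan([(.45,.2,.2,90),(.4625,-.292,.15,112)])
E
```

```text
yaw 0.05299167616147405 0.236351535977959
yaw 0.05481857759992765 0.23275536064155117
small [0.43049531 0.34130505]
now [247.7 573.4 230.6] jaw 66.6 z [-4.0e-04 -1.2e-03 -1.0e+00] f [ 1.2 -0.  -0.6] grip 1.002 t 0.1
-> [450. 200. 200.] rows 8
{"travel":[-32.8, 41.7, 3.8],"dr":[0,0,-2.9]}
{"travel":[-34.9, 40.0, 3.8],"dr":[0,0,-2.9]}
{"travel":[-36.9, 38.2, 3.8],"dr":[0,0,-2.9]}
{"travel":[-38.8, 36.3, 3.8],"dr":[0,0,-2.9]}
{"travel":[-40.5, 34.3, 3.8],"dr":[0,0,-2.9]}
{"travel":[-42.2, 32.2, 3.8],"dr":[0,0,-2.9]}
{"travel":[-43.8, 30.0, 3.8],"dr":[0,0,-2.9]}
{"travel":[-45.3, 27.7, 3.8],"dr":[0,0,-2.9]}
-> [ 462.5 -292.   150. ] rows 9
{"travel":[-54.7, 1.5, 5.6],"dr":[0,0,-2.5]}
{"travel":[-54.7, -0.8, 5.6],"dr":[0,0,-2.5]}
{"travel":[-54.6, -3.2, 5.6],"dr":[0,0,-2.5]}
{"travel":[-54.4, -5.6, 5.6],"dr":[0,0,-2.5]}
{"travel":[-54.1, -8.0, 5.6],"dr":[0,0,-2.5]}
{"travel":[-53.7, -10.3, 5.6],"dr":[0,0,-2.5]}
{"travel":[-53.2, -12.7, 5.6],"dr":[0,0,-2.5]}
{"travel":[-52.6, -15.0, 5.6],"dr":[0,0,-2.5]}
{"travel":[-51.9, -17.2, 5.6],"dr":[0,0,-2.5]}
```

{"fn": "servo_tool", "kwargs": {
  "moves": [
    {"travel": [-33,42,4],"dr": [0,0,-3]},
    {"travel": [-35,40,4],"dr": [0,0,-3]},
    {"travel": [-37,38,4],"dr": [0,0,-3]},
    {"travel": [-39,36,4],"dr": [0,0,-3]},
    {"travel": [-40,34,4],"dr": [0,0,-3]},
    {"travel": [-42,32,4],"dr": [0,0,-3]},
    {"travel": [-44,30,4],"dr": [0,0,-3]},
    {"travel": [-45,28,4],"dr": [0,0,-3]}
  ],
  "claw": 0
}}

```text
clock: 1.1
position: [0.4524, 0.2002, 0.1991]
ee_rot: [0.703, 0.712, -0.0, -0.0]
ft_force: [-0.4, 0.7, 0.9]
grip_width: 1.0
```

{"fn": "servo_tool", "kwargs": {
  "moves": [
    {"travel": [-55,2,5],"dr": [0,0,-2.5]},
    {"travel": [-55,-1,5],"dr": [0,0,-2.5]},
    {"travel": [-55,-3,5],"dr": [0,0,-2.5]},
    {"travel": [-54,-6,5],"dr": [0,0,-2.5]},
    {"travel": [-54,-8,5],"dr": [0,0,-2.5]},
    {"travel": [-54,-10,5],"dr": [0,0,-2.5]},
    {"travel": [-53,-13,5],"dr": [0,0,-2.5]},
    {"travel": [-53,-15,5],"dr": [0,0,-2.5]},
    {"travel": [-52,-17,5],"dr": [0,0,-2.5]},
    {"travel": [0,0,0]}
  ]
}}

```text
$.moves[9]: bad value
```

```bash
python3 - <<'E'
from h import *
im=manip.camera("top");cv2.imwrite("pics/t1.png",im)
plan([(.4625,-.292,.08,112),(.4625,-.292,.003,112)],step=30)
# small disc seen without the shadow?
m=flood(im,(134,244),(60,22));s,a,b,uv=fitcyl("top",m,.002,.017,.024);print("small",s,a,b,uv)
m=flood(im,(274,212),(40,12));s,a,b,uv=fitcyl("top",m,.014,.022,.04);print("plate",s,a,b,uv)
E
```

```text
now [455.6 192.9 198.7] jaw 90.4 z [ 7.0e-04 -2.7e-03 -1.0e+00] f [ 3.1 -7.2  0.2] grip 1.001 t 1.15
-> [ 462.5 -292.    80. ] rows 17
{"travel":[-28.5, 0.2, 7.0],"dr":[0,0,-1.3]}
{"travel":[-28.5, -0.5, 7.0],"dr":[0,0,-1.3]}
{"travel":[-28.5, -1.1, 7.0],"dr":[0,0,-1.3]}
{"travel":[-28.5, -1.8, 7.0],"dr":[0,0,-1.3]}
{"travel":[-28.4, -2.4, 7.0],"dr":[0,0,-1.3]}
{"travel":[-28.4, -3.0, 7.0],"dr":[0,0,-1.3]}
{"travel":[-28.3, -3.7, 7.0],"dr":[0,0,-1.3]}
{"travel":[-28.2, -4.3, 7.0],"dr":[0,0,-1.3]}
{"travel":[-28.1, -5.0, 7.0],"dr":[0,0,-1.3]}
{"travel":[-28.0, -5.6, 7.0],"dr":[0,0,-1.3]}
{"travel":[-27.8, -6.2, 7.0],"dr":[0,0,-1.3]}
{"travel":[-27.7, -6.9, 7.0],"dr":[0,0,-1.3]}
{"travel":[-27.5, -7.5, 7.0],"dr":[0,0,-1.3]}
{"travel":[-27.3, -8.1, 7.0],"dr":[0,0,-1.3]}
{"travel":[-27.2, -8.7, 7.0],"dr":[0,0,-1.3]}
{"travel":[-27.0, -9.3, 7.0],"dr":[0,0,-1.3]}
{"travel":[-26.7, -10.0, 7.0],"dr":[0,0,-1.3]}
-> [ 462.5 -292.     3. ] rows 3
{"travel":[-0.0, 0.0, 25.6],"dr":[0,0,0.2]}
{"travel":[-0.0, 0.0, 25.6],"dr":[0,0,0.2]}
{"travel":[-0.0, 0.0, 25.6],"dr":[0,0,0.2]}
small [0.32034663 0.25046788] 29874.0 356.133615413215 [169.24633461 290.85408717]
plate [0.50579472 0.0183441 ] 498.0 842.8741852393141 [268.13052209 215.03012048]
```

{"fn": "servo_tool", "kwargs": {
  "moves": [
    {"travel": [-55,1,5],"dr": [0,0,-2.5]},
    {"travel": [-55,-1,5],"dr": [0,0,-2.5]},
    {"travel": [-55,-3,5],"dr": [0,0,-2.5]},
    {"travel": [-54,-6,5],"dr": [0,0,-2.5]},
    {"travel": [-54,-8,5],"dr": [0,0,-2.5]},
    {"travel": [-54,-10,5],"dr": [0,0,-2.5]},
    {"travel": [-53,-13,5],"dr": [0,0,-2.5]},
    {"travel": [-53,-15,5],"dr": [0,0,-2.5]},
    {"travel": [-45,-15,5],"dr": [0,0,-2.5]},
    {"travel": [0,0,5],"dr": [0,0,0]},
    {"travel": [0,0,1],"dr": [0,0,0]},
    {"travel": [0,0,1],"dr": [0,0,0]}
  ]
}}

```text
clock: 2.65
position: [0.4706, -0.2824, 0.1472]
ee_rot: [0.55, 0.835, 0.0, -0.0]
ft_force: [0.6, 1.1, 0.2]
grip_width: 0.998
```

```bash
python3 - <<'E'
from h import *
im=manip.camera("top");cv2.imwrite("pics/t1.png",im)
plan([(.4625,-.292,.08,112),(.4625,-.292,.003,112)],step=30)
m=flood(im,(134,244),(60,22));s,a,b,uv=fitcyl("top",m,.002,.017,.024);print("small",s,a,b,uv)
m=flood(im,(274,212),(40,12));s,a,b,uv=fitcyl("top",m,.014,.022,.04);print("plate",s,a,b,uv)
E
```

```text
now [ 470.6 -282.5  147.2] jaw 113.2 z [ 2.e-04  7.e-04 -1.e+00] f [0.6 0.1 0.6] grip 1.0 t 2.7
-> [ 462.5 -292.    80. ] rows 3
{"travel":[-1.9, -3.7, 22.4],"dr":[0,0,0.4]}
{"travel":[-1.9, -3.7, 22.4],"dr":[0,0,0.4]}
{"travel":[-1.9, -3.7, 22.4],"dr":[0,0,0.4]}
-> [ 462.5 -292.     3. ] rows 3
{"travel":[0.0, -0.0, 25.7]}
{"travel":[0.0, -0.0, 25.7]}
{"travel":[0.0, -0.0, 25.7]}
small [0.43176413 0.34535826] 318.0 349.13066861376865 [132.86477987 243.45597484]
plate [0.50603493 0.0037077 ] 702.0 842.3003334866371 [274.11111111 215.03133903]
```

View pics/t1.png

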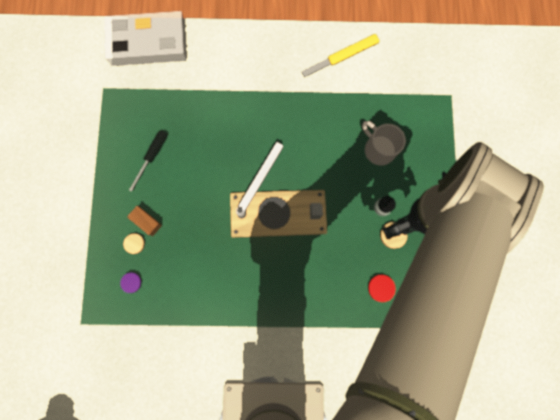

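{"fn": "servo_tool", "kwargs": {
  "moves": [
    {"travel": [-3,-5,22],"dr": [0,0,1]},
    {"travel": [-3,-6,22],"dr": [0,0,0]},
    {"travel": [0,0,22],"dr": [0,0,0]},
    {"travel": [0,0,25],"dr": [0,0,0]},
    {"travel": [0,0,25],"dr": [0,0,0]},
    {"travel": [0,0,20],"dr": [0,0,0]},
    {"travel": [0,0,8],"dr": [0,0,0]},
    {"travel": [0,0,0],"dr": [0,0,0]},
    {"travel": [0,0,0],"dr": [0,0,0]}
  ]
}}

```text
clock: 3.82
position: [0.4629, -0.2937, 0.0042]
ee_rot: [0.558, 0.83, 0.0, 0.001]
ft_force: [-0.7, -0.4, 0.4]
grip_width: 0.999
```

{"fn": "servo_tool", "kwargs": {
  "moves": [
    {"travel": [-2,0,4],"dr": [0,0,0]},
    {"travel": [0,0,0],"dr": [0,0,0]},
    {"travel": [0,0,0],"dr": [0,0,0]}
  ]
}}

```text
clock: 4.2
position: [0.4631, -0.2955, -0.0007]
ee_rot: [0.558, 0.83, 0.0, 0.0]
ft_force: [0.2, -0.1, -0.5]
grip_width: 1.003
```

{"fn": "servo_tool", "kwargs": {
  "moves": [
    {"travel": [0,0,0],"dr": [0,0,0]},
    {"travel": [0,0,0],"dr": [0,0,0]},
    {"travel": [0,0,0],"dr": [0,0,0]},
    {"travel": [0,0,0],"dr": [0,0,0]},
    {"travel": [0,0,0],"dr": [0,0,0]},
    {"travel": [0,0,0],"dr": [0,0,0]},
    {"travel": [0,0,0],"dr": [0,0,0]},
    {"travel": [0,0,0],"dr": [0,0,0]}
  ],
  "claw": 1,
  "squeeze": 30
}}

```text
clock: 5.2
position: [0.4632, -0.2954, -0.0004]
ee_rot: [0.558, 0.83, 0.0, 0.0]
ft_force: [-1.4, 1.7, 5.4]
grip_width: 0.736
```

{"fn": "servo_tool", "kwargs": {
  "moves": [
    {"travel": [0,0,-10],"dr": [0,0,0]},
    {"travel": [0,0,-40],"dr": [0,0,0]},
    {"travel": [0,0,-50],"dr": [0,0,0]},
    {"travel": [0,0,-30],"dr": [0,0,0]},
    {"travel": [0,0,0],"dr": [0,0,0]},
    {"travel": [0,0,0],"dr": [0,0,0]},
    {"travel": [0,0,0],"dr": [0,0,0]}
  ]
}}

```text
clock: 6.08
position: [0.4624, -0.2951, 0.1281]
ee_rot: [0.558, 0.83, -0.0, -0.001]
ft_force: [-0.7, -1.0, 0.4]
grip_width: 0.733
```

```bash
python3 - <<'E'
from h import *
for n in("top","scene"):cv2.imwrite(f"pics/{n}2.png",manip.camera(n))
a=cv2.imread("pics/top2.png")[160:280,330:480];b=cv2.imread("pics/scene2.png")[150:300,100:250]
f=lambda i:cv2.resize(i,(390,390),interpolation=cv2.INTER_CUBIC)
cv2.imwrite("pics/d2.png",np.hstack([f(a),f(b)]))
plan([(.5126,.0047,.13,None)])
E
```

```text
now [ 462.6 -295.2  128.3] jaw 112.1 z [-1.6e-03  6.0e-04 -1.0e+00] f [-0.2  0.3 -0.1] grip 0.732 t 6.17
-> [512.6   4.7 130. ] rows 6
{"travel":[43.2, 26.6, -0.3]}
{"travel":[43.2, 26.6, -0.3]}
{"travel":[43.2, 26.6, -0.3]}
{"travel":[43.2, 26.6, -0.3]}
{"travel":[43.2, 26.6, -0.3]}
{"travel":[43.2, 26.6, -0.3]}
```

View pics/d2.png

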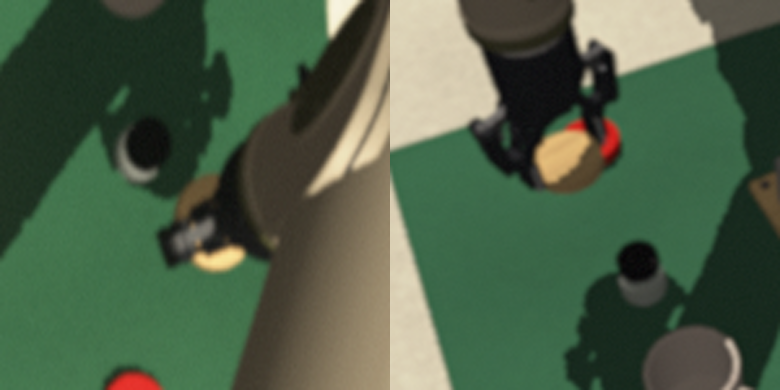

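{"fn": "servo_tool", "kwargs": {
  "moves": [
    {"travel": [43,27,0],"dr": [0,0,0]},
    {"travel": [43,27,0],"dr": [0,0,0]},
    {"travel": [43,27,0],"dr": [0,0,0]},
    {"travel": [43,27,0],"dr": [0,0,0]},
    {"travel": [43,26,0],"dr": [0,0,0]},
    {"travel": [30,16,0],"dr": [0,0,0]},
    {"travel": [14,9,0],"dr": [0,0,0]},
    {"travel": [0,0,20],"dr": [0,0,0]},
    {"travel": [0,0,20],"dr": [0,0,0]},
    {"travel": [0,0,10],"dr": [0,0,0]},
    {"travel": [0,0,0],"dr": [0,0,0]},
    {"travel": [0,0,0],"dr": [0,0,0]}
  ]
}}

```text
clock: 7.68
position: [0.5132, 0.0041, 0.0799]
ee_rot: [0.558, 0.83, 0.0, 0.0]
ft_force: [0.1, -0.7, 0.5]
grip_width: 0.726
```

```bash
python3 - <<'E'
from h import *
plan([(.5117,.0043,.021,None)],step=25)
E
```

```text
now [513.2   4.1  79.9] jaw 112.1 z [ 9.e-04  1.e-04 -1.e+00] f [ 0.1 -0.7  0.5] grip 0.726 t 7.67
-> [511.7   4.3  21. ] rows 3
{"travel":[0.2, -0.4, 19.6]}
{"travel":[0.2, -0.4, 19.6]}
{"travel":[0.2, -0.4, 19.6]}
```

{"fn": "servo_tool", "kwargs": {
  "moves": [
    {"travel": [1,-1,20],"dr": [0,0,0]},
    {"travel": [0,0,20],"dr": [0,0,0]},
    {"travel": [0,0,12],"dr": [0,0,0]},
    {"travel": [0,0,4],"dr": [0,0,0]},
    {"travel": [0,0,3],"dr": [0,0,0]},
    {"travel": [0,0,0.5],"dr": [0,0,0]},
    {"travel": [0,0,0],"dr": [0,0,0]}
  ]
}}

```text
clock: 8.55
position: [0.5117, 0.005, 0.0202]
ee_rot: [0.558, 0.83, 0.0, 0.0]
ft_force: [0.4, 0.6, -0.3]
grip_width: 0.73
```

{"fn": "servo_tool", "kwargs": {
  "moves": [
    {"travel": [0,0,0.5],"dr": [0,0,0]},
    {"travel": [0,0,0],"dr": [0,0,0]},
    {"travel": [0,0,0],"dr": [0,0,0]},
    {"travel": [0,0,0],"dr": [0,0,0]},
    {"travel": [0,0,-10],"dr": [0,0,0]},
    {"travel": [0,0,-30],"dr": [0,0,0]},
    {"travel": [0,0,-40],"dr": [0,0,0]},
    {"travel": [0,0,-40],"dr": [0,0,0]},
    {"travel": [0,0,0],"dr": [0,0,0]}
  ],
  "claw": 0
}}

```text
clock: 9.68
position: [0.5135, 0.0051, 0.1431]
ee_rot: [0.558, 0.83, 0.002, 0.002]
ft_force: [-0.7, 0.3, -0.5]
grip_width: 1.001
```

```bash
python3 - <<'E'
from h import *
plan([(.4318,.345,.13,55)],step=45)
E
```

```text
now [513.5   5.1 143.1] jaw 112.1 z [ 0.0064  0.0011 -1.    ] f [-0.7  0.3 -0.5] grip 1.001 t 9.68
-> [431.8 345.  130. ] rows 8
{"travel":[43.2, 6.5, 1.6],"dr":[0,0,7.1]}
{"travel":[43.7, 1.2, 1.6],"dr":[0,0,7.1]}
{"travel":[43.5, -4.3, 1.6],"dr":[0,0,7.1]}
{"travel":[42.6, -9.6, 1.6],"dr":[0,0,7.1]}
{"travel":[41.1, -14.8, 1.6],"dr":[0,0,7.1]}
{"travel":[39.0, -19.8, 1.6],"dr":[0,0,7.1]}
{"travel":[36.2, -24.4, 1.6],"dr":[0,0,7.1]}
{"travel":[32.9, -28.7, 1.6],"dr":[0,0,7.1]}
```

{"fn": "servo_tool", "kwargs": {
  "moves": [
    {"travel": [43,6.5,2],"dr": [0,0,7]},
    {"travel": [43.5,1,2],"dr": [0,0,7]},
    {"travel": [43.5,-4,2],"dr": [0,0,7]},
    {"travel": [42.5,-9.5,2],"dr": [0,0,7]},
    {"travel": [41,-15,2],"dr": [0,0,7]},
    {"travel": [39,-20,2],"dr": [0,0,7]},
    {"travel": [36,-24.5,1],"dr": [0,0,7]},
    {"travel": [33,-28.5,1],"dr": [0,0,7]},
    {"travel": [0,0,0],"dr": [0,0,0]},
    {"travel": [0,0,0],"dr": [0,0,0]},
    {"travel": [0,0,0],"dr": [0,0,0]}
  ]
}}

```text
clock: 11.05
position: [0.4281, 0.3422, 0.1252]
ee_rot: [0.883, 0.47, -0.0, 0.0]
ft_force: [-0.4, -0.2, -0.1]
grip_width: 1.002
```

```bash
python3 - <<'E'
from h import *
for n in("top","scene"):cv2.imwrite(f"pics/{n}3.png",manip.camera(n))
plan([(.4318,.345,.0,52)],step=25)
T=cv2.imread("pics/top3.png");S=cv2.imread("pics/scene3.png")
for n,im,seed in(("top",T,(274,211)),("scene",S,(289,208))):
    m=flood(im,seed,(60,22));print(n,fitcyl(n,m,.022,.037,.032))
h=lambda i:cv2.resize(i,(400,300),interpolation=cv2.INTER_CUBIC)
cv2.imwrite("pics/d3.png",np.vstack([np.hstack([h(T[150:270,200:360]),h(T[170:320,70:270])]),np.hstack([h(S[160:265,220:360]),h(S[100:235,290:470])])]))
E
```

```text
now [428.1 342.5 125.3] jaw 56.1 z [ 2.e-04 -1.e-04 -1.e+00] f [ 0.5  0.  -0.2] grip 0.997 t 11.15
-> [431.8 345.    0. ] rows 6
{"travel":[0.7, 0.3, 20.9],"dr":[0,0,0.7]}
{"travel":[0.7, 0.3, 20.9],"dr":[0,0,0.7]}
{"travel":[0.7, 0.3, 20.9],"dr":[0,0,0.7]}
{"travel":[0.7, 0.3, 20.9],"dr":[0,0,0.7]}
{"travel":[0.7, 0.3, 20.9],"dr":[0,0,0.7]}
{"travel":[0.7, 0.2, 20.9],"dr":[0,0,0.7]}
top (array([0.51612216, 0.002134  ]), 470.0, 564.1554939812049, array([274.85106383, 210.12340426]))
scene (array([ 0.53238753, -0.04478446]), 1377.0, 440.5126147461124, array([275.08496732, 223.06681191]))
```

View pics/d3.png

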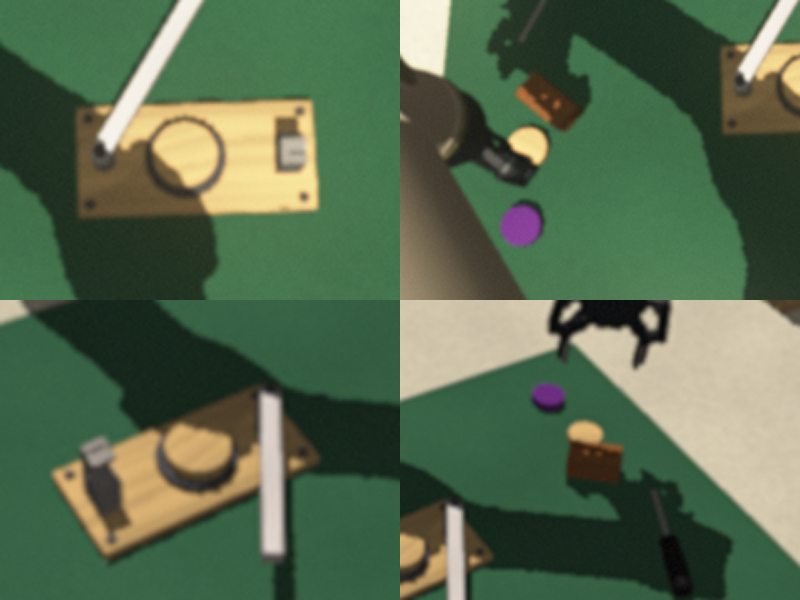

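```bash
python3 - <<'E'
from h import *
T=cv2.imread("pics/t1.png")[225:262,112:156].astype(int);r=T[:,:,2]-T[:,:,1]*0.9
m=(T[:,:,2]>115).astype(np.uint8);n,l,st,c=cv2.connectedComponentsWithStats(m);i=1+np.argmax(st[1:,4]);print(st[i],c[i]+[112,225])
M=np.zeros((420,560),np.uint8);M[225:262,112:156]=(l==i)*255;print(fitcyl("top",M,.002,.017,.024))
T=cv2.imread("pics/top0.png")[215:257,372:416];m=(T[:,:,2]>115).astype(np.uint8);n,l,st,c=cv2.connectedComponentsWithStats(m);i=1+np.argmax(st[1:,4]);M[:]=0;M[215:257,372:416]=(l==i)*255;print("large",fitcyl("top",M,.002,.017,.032))
E
```

```text
[ 10   8  22  22 374] [133.01336898 243.41176471]
(array([0.43187681, 0.34500745]), 374.0, 349.0688770520501, array([133.01336898, 243.41176471]))
large (array([ 0.46263239, -0.29157294]), 600.0, 574.5588828632608, array([393.905     , 234.96166667]))
```

{"fn": "servo_tool", "kwargs": {
  "moves": [
    {"travel": [4,1.5,20],"dr": [0,0,4]},
    {"travel": [0,0,25],"dr": [0,0,0]},
    {"travel": [0,0,25],"dr": [0,0,0]},
    {"travel": [0,0,25],"dr": [0,0,0]},
    {"travel": [0,0,15],"dr": [0,0,0]},
    {"travel": [0,0,10],"dr": [0,0,0]},
    {"travel": [0,0,4],"dr": [0,0,0]},
    {"travel": [0,0,0],"dr": [0,0,0]},
    {"travel": [0,0,0],"dr": [0,0,0]}
  ]
}}

```text
clock: 12.28
position: [0.4314, 0.3464, 0.002]
ee_rot: [0.898, 0.439, 0.001, -0.0]
ft_force: [0.1, 0.1, -0.5]
grip_width: 0.997
```

{"fn": "servo_tool", "kwargs": {
  "moves": [
    {"travel": [0,1,1],"dr": [0,0,0]},
    {"travel": [0,0,0],"dr": [0,0,0]},
    {"travel": [0,0,0],"dr": [0,0,0]}
  ]
}}

```text
clock: 12.65
position: [0.4318, 0.3455, 0.0004]
ee_rot: [0.898, 0.439, 0.0, -0.0]
ft_force: [0.8, 0.8, 0.1]
grip_width: 0.998
```

{"fn": "servo_tool", "kwargs": {
  "moves": [
    {"travel": [0,0,0],"dr": [0,0,0]},
    {"travel": [0,0,0],"dr": [0,0,0]},
    {"travel": [0,0,0],"dr": [0,0,0]},
    {"travel": [0,0,0],"dr": [0,0,0]},
    {"travel": [0,0,0],"dr": [0,0,0]},
    {"travel": [0,0,0],"dr": [0,0,0]},
    {"travel": [0,0,0],"dr": [0,0,0]},
    {"travel": [0,0,0],"dr": [0,0,0]},
    {"travel": [0,0,0],"dr": [0,0,0]},
    {"travel": [0,0,0],"dr": [0,0,0]}
  ],
  "claw": 1,
  "squeeze": 30
}}

```text
clock: 13.9
position: [0.4319, 0.3456, 0.0006]
ee_rot: [0.898, 0.439, 0.0, -0.0]
ft_force: [-0.6, -0.5, 5.2]
grip_width: 0.547
```

{"fn": "servo_tool", "kwargs": {
  "moves": [
    {"travel": [0,0,-10],"dr": [0,0,0]},
    {"travel": [0,0,-40],"dr": [0,0,0]},
    {"travel": [0,0,-50],"dr": [0,0,0]},
    {"travel": [0,0,-35],"dr": [0,0,0]},
    {"travel": [0,0,0],"dr": [0,0,0]},
    {"travel": [0,0,0],"dr": [0,0,0]}
  ]
}}

```text
clock: 14.65
position: [0.4315, 0.3452, 0.1349]
ee_rot: [0.898, 0.439, -0.0, 0.0]
ft_force: [-0.0, -0.5, -0.4]
grip_width: 0.548
```

```bash
python3 - <<'E'
from h import *
plan([(.5126,.0047,.135,112)],step=42)
E
```

```text
now [431.5 345.2 134.9] jaw 52.1 z [-4.e-04 -3.e-04 -1.e+00] f [-0.  -0.5 -0.4] grip 0.548 t 14.65
-> [512.6   4.7 135. ] rows 9
{"travel":[-24.3, 30.3, -0.0],"dr":[0,0,-6.7]}
{"travel":[-27.7, 27.3, -0.0],"dr":[0,0,-6.7]}
{"travel":[-30.7, 23.9, -0.0],"dr":[0,0,-6.7]}
{"travel":[-33.3, 20.1, -0.0],"dr":[0,0,-6.7]}
{"travel":[-35.4, 16.1, -0.0],"dr":[0,0,-6.7]}
{"travel":[-37.0, 11.9, -0.0],"dr":[0,0,-6.7]}
{"travel":[-38.2, 7.5, -0.0],"dr":[0,0,-6.7]}
{"travel":[-38.8, 3.0, -0.0],"dr":[0,0,-6.7]}
{"travel":[-38.9, -1.6, -0.0],"dr":[0,0,-6.7]}
```

{"fn": "servo_tool", "kwargs": {
  "moves": [
    {"travel": [-24,30,0],"dr": [0,0,-6.7]},
    {"travel": [-27.5,27,0],"dr": [0,0,-6.7]},
    {"travel": [-30.5,24,0],"dr": [0,0,-6.7]},
    {"travel": [-33,20,0],"dr": [0,0,-6.7]},
    {"travel": [-35,16,0],"dr": [0,0,-6.7]},
    {"travel": [-37,12,0],"dr": [0,0,-6.7]},
    {"travel": [-38,7.5,0],"dr": [0,0,-6.7]},
    {"travel": [-39,3,0],"dr": [0,0,-6.7]},
    {"travel": [-39,-1.5,0],"dr": [0,0,-6.7]},
    {"travel": [0,0,20],"dr": [0,0,0]},
    {"travel": [0,0,10],"dr": [0,0,0]},
    {"travel": [0,0,0],"dr": [0,0,0]}
  ]
}}

```text
clock: 16.15
position: [0.5122, 0.007, 0.104]
ee_rot: [0.556, 0.831, -0.001, -0.001]
ft_force: [-0.4, -1.0, -0.7]
grip_width: 0.547
```

```bash
python3 - <<'E'
from h import *
plan([(.5126,.0047,.0355,112)],step=25)
E
```

```text
now [512.2   7.  104. ] jaw 112.5 z [-2.7e-03 -2.0e-04 -1.0e+00] f [-0.4 -1.  -0.7] grip 0.547 t 16.15
-> [512.6   4.7  35.5] rows 3
{"travel":[-0.8, -0.2, 22.8],"dr":[0,0,0.2]}
{"travel":[-0.8, -0.2, 22.8],"dr":[0,0,0.2]}
{"travel":[-0.8, -0.2, 22.8],"dr":[0,0,0.2]}
```

{"fn": "servo_tool", "kwargs": {
  "moves": [
    {"travel": [-2,-0.5,20],"dr": [0,0,0]},
    {"travel": [0,0,20],"dr": [0,0,0]},
    {"travel": [0,0,15],"dr": [0,0,0]},
    {"travel": [0,0,8],"dr": [0,0,0]},
    {"travel": [0,0,3.5],"dr": [0,0,0]},
    {"travel": [0,0,1],"dr": [0,0,0]},
    {"travel": [0,0,0],"dr": [0,0,0]},
    {"travel": [0,0,0],"dr": [0,0,0]}
  ]
}}

```text
clock: 17.15
position: [0.5138, 0.0045, 0.0382]
ee_rot: [0.556, 0.831, 0.0, 0.0]
ft_force: [0.5, -0.2, -0.1]
grip_width: 0.545
```

{"fn": "servo_tool", "kwargs": {
  "moves": [
    {"travel": [0,-1,2],"dr": [0,0,0]},
    {"travel": [0,0,0.5],"dr": [0,0,0]},
    {"travel": [0,0,0],"dr": [0,0,0]}
  ]
}}

```text
clock: 17.52
position: [0.5125, 0.004, 0.0355]
ee_rot: [0.556, 0.831, 0.0, -0.0]
ft_force: [-3.3, 0.8, 4.5]
grip_width: 0.548
```

{"fn": "servo_tool", "kwargs": {
  "moves": [
    {"travel": [0,0,0],"dr": [0,0,0]},
    {"travel": [0,0,0],"dr": [0,0,0]},
    {"travel": [0,0,0],"dr": [0,0,0]},
    {"travel": [0,0,0],"dr": [0,0,0]},
    {"travel": [0,0,-10],"dr": [0,0,0]},
    {"travel": [0,0,-30],"dr": [0,0,0]},
    {"travel": [0,0,-40],"dr": [0,0,0]},
    {"travel": [0,0,-40],"dr": [0,0,0]},
    {"travel": [0,0,-10],"dr": [0,0,0]},
    {"travel": [0,0,0],"dr": [0,0,0]}
  ],
  "claw": 0
}}

```text
clock: 18.77
position: [0.5128, 0.0041, 0.1658]
ee_rot: [0.556, 0.831, 0.0, 0.0]
ft_force: [-0.0, -0.0, -0.3]
grip_width: 0.999
```

```bash
python3 - <<'E'
from h import *
plan([(.64,-.16,.16,None)],step=40)
E
```

```text
now [512.8   4.1 165.8] jaw 112.4 z [ 1.2e-03  3.0e-04 -1.0e+00] f [-0.  -0.  -0.3] grip 0.999 t 18.77
-> [ 640. -160.  160.] rows 6
{"travel":[-33.4, 9.2, 1.0]}
{"travel":[-33.4, 9.2, 1.0]}
{"travel":[-33.4, 9.2, 1.0]}
{"travel":[-33.4, 9.2, 1.0]}
{"travel":[-33.4, 9.2, 1.0]}
{"travel":[-33.4, 9.2, 1.0]}
```

```bash
python3 - <<'E'
from h import *
plan([(.647,.0575,.15,93)],step=35)
E
```

```text
now [512.8   4.1 165.8] jaw 112.4 z [ 1.2e-03  3.0e-04 -1.0e+00] f [-0.  -0.  -0.3] grip 0.999 t 18.77
-> [647.   57.5 150. ] rows 5
{"travel":[-0.4, 28.9, 3.2],"dr":[0,0,3.9]}
{"travel":[1.6, 28.8, 3.2],"dr":[0,0,3.9]}
{"travel":[3.6, 28.7, 3.2],"dr":[0,0,3.9]}
{"travel":[5.5, 28.4, 3.2],"dr":[0,0,3.9]}
{"travel":[7.4, 27.9, 3.2],"dr":[0,0,3.9]}
```

{"fn": "servo_tool", "kwargs": {
  "moves": [
    {"travel": [0,29,3],"dr": [0,0,4]},
    {"travel": [2,29,3],"dr": [0,0,4]},
    {"travel": [4,29,3],"dr": [0,0,4]},
    {"travel": [6,28,3],"dr": [0,0,4]},
    {"travel": [7,28,3],"dr": [0,0,4]},
    {"travel": [0,0,0],"dr": [0,0,0]},
    {"travel": [0,0,0],"dr": [0,0,0]},
    {"travel": [0,0,0],"dr": [0,0,0]}
  ],
  "claw": 1
}}

```text
clock: 19.77
position: [0.6462, 0.0578, 0.1501]
ee_rot: [0.692, 0.722, -0.0, -0.0]
ft_force: [-0.7, 0.8, -0.1]
grip_width: -0.002
```

```bash
python3 - <<'E'
from h import *
for n in("top","scene"):cv2.imwrite(f"pics/{n}4.png",manip.camera(n))
T=cv2.imread("pics/top4.png");S=cv2.imread("pics/scene4.png")
h=lambda i:cv2.resize(i,(400,400),interpolation=cv2.INTER_CUBIC)
cv2.imwrite("pics/d4.png",np.hstack([h(T[125:245,220:340]),h(S[160:280,225:345])]))
# expected outlines
o=manip.get_obs();print(o["position"])
for n in("top","scene"):
    for z,r in((.022,.04),(.037,.032),(.052,.024)): print(n,z,proj(n,[.5126,.0047,z]).round(1),r)
plan([(.647,.0575,.056,93)],step=30)
E
```

```text
[0.64650479 0.05797465 0.15054566]
top 0.022 [[273.8 212.1]] 0.04
top 0.037 [[273.8 211.1]] 0.032
top 0.052 [[273.8 210. ]] 0.024
scene 0.022 [[288.1 213.2]] 0.04
scene 0.037 [[288.2 209.7]] 0.032
scene 0.052 [[288.3 206.1]] 0.024
now [646.5  58.  150.5] jaw 92.4 z [ 2.e-04  2.e-04 -1.e+00] f [ 0.1 -0.1  0.2] grip 0.0 t 19.88
-> [647.   57.5  56. ] rows 4
{"travel":[-0.1, 0.1, 23.6],"dr":[0,0,-0.1]}
{"travel":[-0.1, 0.1, 23.6],"dr":[0,0,-0.1]}
{"travel":[-0.1, 0.1, 23.6],"dr":[0,0,-0.1]}
{"travel":[-0.1, 0.1, 23.6],"dr":[0,0,-0.1]}
```

View pics/d4.png

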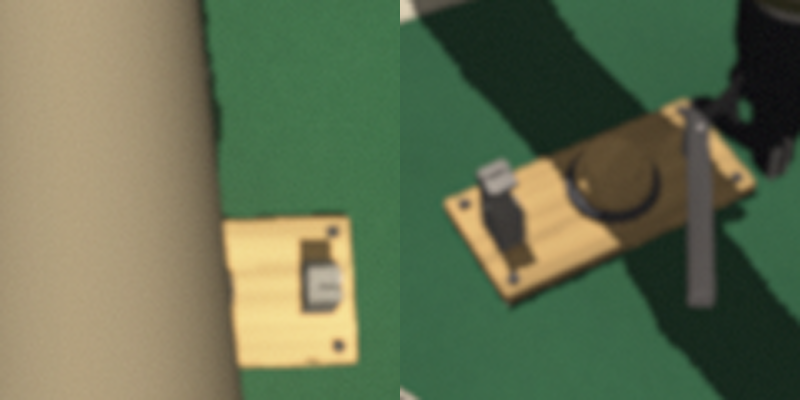

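```bash
python3 - <<'E'
from h import *
S=cv2.imread("pics/scene4.png")[180:235,255:325];k=10
I=cv2.resize(S,None,fx=k,fy=k,interpolation=cv2.INTER_CUBIC);I=np.clip(I.astype(float)*2.2,0,255).astype(np.uint8);
J=I.copy();t=np.linspace(0,6.3,80)
for z,r in((.022,.04),(.037,.032),(.052,.024)):
    p=(proj("scene",np.c_[.5126+r*np.cos(t),.0047+r*np.sin(t),0*t+z])-[255,180]+.5)*k;cv2.polylines(J,[p.astype(int)],True,(0,0,255),1)
cv2.imwrite("pics/d5.png",cv2.resize(np.hstack([I,J]),(800,314)))
E
```

View pics/d5.png

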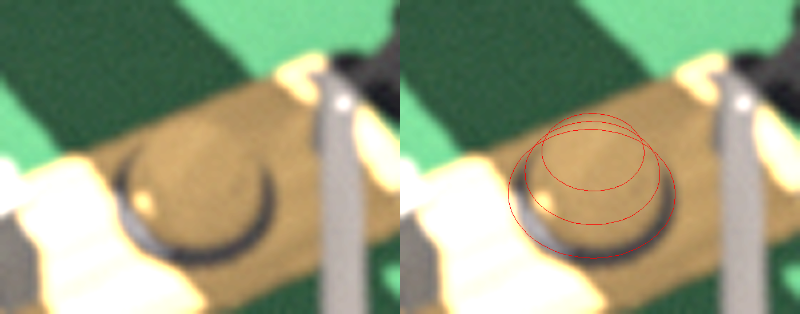

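{"fn": "servo_tool", "kwargs": {
  "moves": [
    {"travel": [0,0,24],"dr": [0,0,0]},
    {"travel": [0,0,24],"dr": [0,0,0]},
    {"travel": [0,0,24],"dr": [0,0,0]},
    {"travel": [0,0,15],"dr": [0,0,0]},
    {"travel": [0,0,7],"dr": [0,0,0]},
    {"travel": [0,0,0],"dr": [0,0,0]}
  ]
}}

```text
clock: 20.62
position: [0.6469, 0.0583, 0.0564]
ee_rot: [0.692, 0.722, 0.0, -0.0]
ft_force: [-0.0, 0.2, 0.3]
grip_width: 0.002
```

```bash
python3 - <<'E'
from h import *
w=[]
for ph in np.arange(1.0,.16,-.085):
    b=ph-.054;s=11*cos(b)+14.5*sin(b);g=(9+s)/1000
    w.append((.5083+.135*sin(ph)+g*cos(ph),.0846-.135*cos(ph)+g*sin(ph),.057,None))
plan(w,step=30)
E
```

```text
now [646.9  58.3  56.4] jaw 92.4 z [ 0.e+00  1.e-04 -1.e+00] f [-0.   0.2  0.3] grip 0.002 t 20.62
-> [636.6  34.5  57. ] rows 1
{"travel":[-23.3, -11.3, -0.6]}
-> [631.9  23.8  57. ] rows 1
{"travel":[-10.5, -5.2, 0.0]}
-> [626.1  13.4  57. ] rows 1
{"travel":[-10.2, -6.2, 0.0]}
-> [619.5   3.5  57. ] rows 1
{"travel":[-9.6, -7.1, 0.0]}
-> [611.8  -5.9  57. ] rows 1
{"travel":[-9.1, -8.0, 0.0]}
-> [603.3 -14.7  57. ] rows 1
{"travel":[-8.4, -8.8, 0.0]}
-> [594.  -22.7  57. ] rows 1
{"travel":[-7.6, -9.7, 0.0]}
-> [583.8 -29.9  57. ] rows 1
{"travel":[-6.8, -10.5, 0.0]}
-> [573.  -36.2  57. ] rows 1
{"travel":[-5.8, -11.1, 0.0]}
-> [561.5 -41.5  57. ] rows 1
{"travel":[-4.8, -11.6, 0.0]}
```

{"fn": "servo_tool", "kwargs": {
  "moves": [
    {"travel": [-12,-6,0],"dr": [0,0,0]},
    {"travel": [-11,-5,0],"dr": [0,0,0]},
    {"travel": [-10.5,-5,0],"dr": [0,0,0]},
    {"travel": [-10,-6,0],"dr": [0,0,0]},
    {"travel": [-9.5,-7,0],"dr": [0,0,0]},
    {"travel": [-9,-8,0],"dr": [0,0,0]},
    {"travel": [-8.5,-9,0],"dr": [0,0,0]},
    {"travel": [-7.5,-9.5,0],"dr": [0,0,0]},
    {"travel": [-7,-10.5,0],"dr": [0,0,0]},
    {"travel": [-6,-11,0],"dr": [0,0,0]},
    {"travel": [-5,-11.5,0],"dr": [0,0,0]},
    {"travel": [0,0,0],"dr": [0,0,0]}
  ]
}}

```text
clock: 22.12
position: [0.5617, -0.0419, 0.0563]
ee_rot: [0.692, 0.722, -0.0, -0.0]
ft_force: [-0.1, -0.1, -0.7]
grip_width: -0.002
```

```bash
python3 - <<'E'
from h import *
for n in("top","scene"):cv2.imwrite(f"pics/{n}6.png",manip.camera(n))
S=cv2.imread("pics/scene6.png");T=cv2.imread("pics/top6.png")
h=lambda i:cv2.resize(i,(400,400),interpolation=cv2.INTER_CUBIC)
cv2.imwrite("pics/d6.png",np.hstack([h(T[145:265,220:340]),h(S[160:280,225:345])]))
plan([(.5083+.1348*.054+.135*0+.020,.0846-.1348,.057,93)],step=8)
E
```

```text
now [562.7 -41.2  56.4] jaw 92.4 z [ 4.e-04  2.e-04 -1.e+00] f [ 0.8 -0.4 -0.4] grip -0.002 t 22.23
-> [535.6 -50.2  57. ] rows 4
{"travel":[-2.0, -6.9, -0.1],"dr":[0,0,-0.1]}
{"travel":[-2.0, -6.9, -0.1],"dr":[0,0,-0.1]}
{"travel":[-1.9, -6.9, -0.1],"dr":[0,0,-0.1]}
{"travel":[-1.9, -6.9, -0.1],"dr":[0,0,-0.1]}
```

View pics/d6.png

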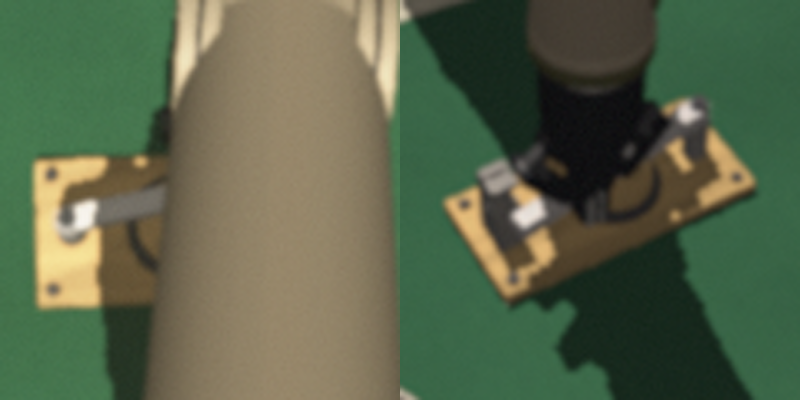

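{"fn": "servo_tool", "kwargs": {
  "moves": [
    {"travel": [-2,-7,0],"dr": [0,0,0]},
    {"travel": [-2,-7,0],"dr": [0,0,0]},
    {"travel": [-2,-5,0],"dr": [0,0,0]},
    {"travel": [-1,-3,0],"dr": [0,0,0]},
    {"travel": [0,-1,0],"dr": [0,0,0]},
    {"travel": [0,0,0],"dr": [0,0,0]}
  ]
}}

```text
clock: 22.98
position: [0.5398, -0.0493, 0.0563]
ee_rot: [0.692, 0.722, 0.0, -0.0]
ft_force: [0.2, -0.3, 0.5]
grip_width: -0.002
```

{"fn": "servo_tool", "kwargs": {
  "moves": [
    {"travel": [0,-2,0],"dr": [0,0,0]},
    {"travel": [0,-1,0],"dr": [0,0,0]},
    {"travel": [0,0,0],"dr": [0,0,0]}
  ]
}}

```text
clock: 23.35
position: [0.5367, -0.0494, 0.0563]
ee_rot: [0.692, 0.722, 0.0, -0.0]
ft_force: [0.4, 0.2, 1.0]
grip_width: -0.001
```

{"fn": "servo_tool", "kwargs": {
  "moves": [
    {"travel": [0,-1.5,0],"dr": [0,0,0]},
    {"travel": [0,-1,0],"dr": [0,0,0]},
    {"travel": [0,0,0],"dr": [0,0,0]}
  ]
}}

```text
clock: 23.72
position: [0.5354, -0.0494, 0.0565]
ee_rot: [0.692, 0.722, 0.001, 0.001]
ft_force: [5.8, 0.1, -4.1]
grip_width: 0.004
```

{"fn": "servo_tool", "kwargs": {
  "moves": [
    {"travel": [0,-1,0],"dr": [0,0,0]},
    {"travel": [0,-0.5,0],"dr": [0,0,0]},
    {"travel": [0,0,0],"dr": [0,0,0]}
  ]
}}

```text
clock: 24.1
position: [0.5353, -0.0494, 0.0568]
ee_rot: [0.692, 0.722, 0.002, 0.002]
ft_force: [12.8, -0.5, -10.0]
grip_width: 0.003
```

{"fn": "servo_tool", "kwargs": {
  "moves": [
    {"travel": [0,4,0],"dr": [0,0,0]},
    {"travel": [0,15,0],"dr": [0,0,0]},
    {"travel": [0,20,0],"dr": [0,0,0]},
    {"travel": [0,0,-40],"dr": [0,0,0]},
    {"travel": [0,0,-50],"dr": [0,0,0]},
    {"travel": [-50,0,-20],"dr": [0,0,0]},
    {"travel": [-60,0,0],"dr": [0,0,0]},
    {"travel": [-60,0,0],"dr": [0,0,0]},
    {"travel": [-60,0,0],"dr": [0,0,0]},
    {"travel": [0,0,0],"dr": [0,0,0]},
    {"travel": [0,0,0],"dr": [0,0,0]},
    {"travel": [0,0,0],"dr": [0,0,0]}
  ]
}}

```text
clock: 25.6
position: [0.582, -0.276, 0.1661]
ee_rot: [0.691, 0.723, 0.0, -0.0]
ft_force: [-0.9, -0.1, -0.5]
grip_width: 0.001
```

```bash
python3 - <<'E'
from h import *
for n in("top","scene"):cv2.imwrite(f"pics/{n}7.png",manip.camera(n))
S=cv2.imread("pics/scene7.png");T=cv2.imread("pics/top7.png")
h=lambda i:cv2.resize(i,(400,400),interpolation=cv2.INTER_CUBIC)
t=np.linspace(0,6.3,80);J=h(T[155:265,225:335])
for z,r in((.022,.04),(.052,.024)):
    p=(proj("top",np.c_[.5126+r*np.cos(t),.0047+r*np.sin(t),0*t+z])-[225,155]+.5)*400/110;cv2.polylines(J,[p.astype(int)],True,(0,0,255),1)
cv2.imwrite("pics/d7.png",np.hstack([J,h(S[160:270,230:340])]))
E
```

```text
(no output)
```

View pics/d7.png

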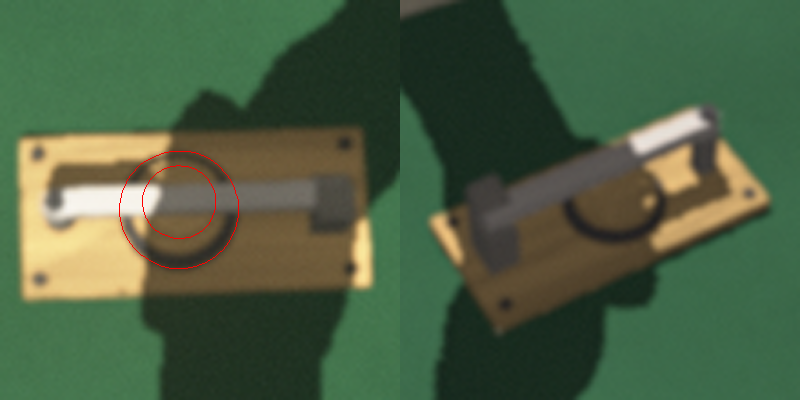

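```bash
python3 -c "
from workcell import manip
print(manip.hand_in())"
```

```text
the job is handed in; nothing more can be done
None
```

I finished the job and handed it in at about 26 s on the robot's clock. The large disc is on the plate, the small disc is on top of it, and the keeper bar is pushed round into its catch. No verdict came back.

- **Stack:** I let both discs go with the tool within about 1 to 2 mm of the measured plate centre. The pictures I compared with the plate's outline showed the large disc, and then the stack, centred to about 2 mm. I took the last stack check before pushing the bar; afterwards the bar and a shadow hid most of the small disc, so its final position is only partly confirmed.
- **Bar:** I loaded the stack without swinging the bar out first. When I pushed it home it stopped where calculated (tool x 535.3 mm, expected 535.6 mm) and the sideways push force rose to about 13 N. The last picture shows its end in the catch and the bar lying parallel to the base.
- **Other objects:** I planned the moves to clear the jar, offcut, mug and screwdriver, and no unexpected contact force showed up. I did not measure their positions again at the end.
- **Measurements that disagreed:** two readings of the small disc differed by about 4 mm, so I used the one from the unshadowed picture. An automatic fit of the placed large disc failed in the scene camera. The top-camera fit, partly in shadow, read about 4 mm off the plate centre, so for that disc I relied on the picture.

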